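Refit the purge knob on the airbrush control unit and hold it down

TASK

On the airbrush air control unit, first turn the pressure dial until its pointer is at the raised arrow-shaped set-mark on the scale. Then fit the loose pointer knob that lies on the bench onto the bare D-shaped purge stem, push it fully home and keep pressing it down against the stem's spring with the gripper: finish with the knob still held pressed down nearly as far as the stem will go. Do not disturb the jar, the bottle, the cup or the screwdriver.

Things in the scene. Friction and masses are not known exactly. Their poses are not given: they have to be found in the camera images.
- unit: grey steel box, fixed to the bench, 170 (x) x 300 (y) x 85 mm tall, vents and a gauge on both long sides. On its flat top are the pressure dial and the purge valve, 75 mm to either side of its middle along its y axis; which is on which side differs. Origin: centre of its underside, on the bench.
- dial (a joint): angle of the pressure dial (rad), positive anticlockwise seen from above; 0 when the dial's pointer lies along the x axis of the unit. It turns on stiff friction (0.05 N m), has no spring and stays where it is left; stops at -2.4 and 2.4.
- dial_grip (a point): the black dial knob, point on its vertical axis; x along its pointer, z up. Seen from above: flat parallel sides 28 mm apart (y = +-14, from x = -11 to 14), round back at x = -20, pointed nose at x = 30 mm, white line on top. 34 mm tall: 20 mm below this point to 14 above. Its underside is 8 mm above the scale plate (radius 50, 4 mm thick) on the unit's top.
- dial_tip (a point): tip of the dial's pointed nose, 30 mm from the dial axis, at half of the dial knob's height.
- mark: set-mark: a raised brass arrowhead tab fixed on the rim of the dial's scale, 16 mm long, 10 wide, 4 high above the scale plate (9 mm at the rim above the unit), its point towards the dial. Origin: on the dial's axis at the height of the unit's top; x points from the axis to the mark (36 to 53 mm out): the dial's pointer has to point this way.
- knob: the loose knob, upright on the bench: black plastic, about 45 g, 34 mm tall, same shape from above as the dial's (flat sides at y = +-14, back x = -20, nose x = 30 mm, white line). Origin: underside, on the bore's axis; x to the nose, z up. Bore in the underside: D-shaped, 16 mm deep, radius 8, its flat wall on the nose's side at x = 3. So the nose must point the way the stem's flat faces.
- knob_nose (a point): tip of the loose knob's pointed nose, 30 mm from its bore's axis, 17 mm above its underside.
- stem_seat (a point): bare steel purge stem: top centre of its black collar (radius 12 mm), where the knob's underside sits when home. z up; x: the way the flat faces. Above it a D end 14 mm tall, radius 7, flat 2 mm from the axis (1 mm play in the bore), top 3 mm tapered. At rest 22 mm above the unit's top, 17 above the valve plate (radius 30). Does not turn; the point moves down with the stem.
- stem (a joint): how far the spring-loaded purge stem is pressed down (m): 0 at rest, 0.006 at its stop. It starts to move at about 4 N and takes about 8 N at the stop; it springs up when let go.
- glue_jar: white jar with a red lid, 76 mm wide, 78 mm tall, a bystander. Origin: centre of its underside.
- paint_bottle: small paint bottle, 42 mm wide, 85 mm tall, a bystander. Origin: centre of its underside.
- driver: screwdriver lying on the bench, a bystander. Origin: under its middle; x towards its tip.
- rinse_cup: open steel cup, 72 mm wide, 70 mm tall, a bystander. Origin: centre of its underside.
Not all that is in view belongs to the job. Of the things that look like the knob, take the one that is nearest to the robot's base at the start.

How it is judged:
By the outcome, as a careful person would: the job done as asked, in the order asked, and still so for the second after the job is handed in, while the arm keeps its last pose, push and grip.
It also fails if it takes over 54 s, if anything falls off the work surface, if the arm or the gripper's body presses on something with over 40 N, if the wrist force passes 120 N, or if a joint passes its speed limit or range.

ROBOT

A 7-joint arm with a two-finger parallel gripper is mounted at the origin on the work surface. World frame = base frame: x ahead of the robot, y to its left, z up, the work surface at z = 0. Lengths are in m, angles in rad, forces in N, time in s.
With the tool pointing down it reaches from about 0.425 to 0.925 m from the base axis. Payload 6.8 kg.
Tool frame: the origin (TCP) lies between the finger pads; the fingertips stand 11 mm ahead of it and the grasp point (between the pads) lies 8 mm behind it; z points along the fingers, y is the line along which they close (so a half turn about z gives the same grasp; the last joint's range is limited). The gripper opens to 85 mm and grips with 20 to 120 N. Pads are 22 mm wide; open, the fingers measure 114 mm over their backs; the gripper's body (76 mm by 85 mm) begins 54 mm behind the grasp point. The pads swing forward as they close: fully open they stand 13 mm farther back than shut.
Start: joints at [-1.342, 0.477, 0.022, 1.555, -0.011, 1.109, -0.083], TCP at [0.223, 0.637, 0.216] pointing down, gripper open.
Joint ranges: [-2.96, 2.96], [-0.34, 2.1], [-1.41, 1.46], [0.24, 2.44], [-1.37, 4.51], [0.17, 1.92], [-2.96, 2.96]. Speed limits (rad/s): [2.39, 2.39, 3.14, 3.14, 3.14, 3.14, 3.14].

INTERFACE

Orientations are given as a rotation vector (axis times angle).
In Python, from bench import r gives the robot as it stands.
- The arm moves only by the tool send_rows, never from a script. Its argument "deltas" is a list of rows, each an object of numbers: "dx", "dy", "dz": the shift along the world's x, y, z in mm; "rx", "ry", "rz": the turn, a rotation vector about the world's x, y, z in degrees. A call has 1 to 5 rows; each row is the pose to reach, as a shift and turn from the pose commanded when the call began; what a row does not reach only later rows make up. A row lasts 1/12 s, in which the tool goes at most 41.7 mm and 7.16 degrees, less where a joint would pass 70% of its speed; a pose out of reach is approached as far as the arm can. A call with a gripper value outside its range is refused whole. "jaw" is the finger opening in mm, from 0 to 85.4, set as the call begins (left out, the last holds). The fingers move at their own pace and stop on an object; "newtons" is the grip in N (left out, the last holds). Time passes only in rows, so rows that repeat a pose let the fingers close. It gives the time, the measured TCP pose, the force, the opening and the grip force at its end, in the units of the state.
- r.get_obs(): the state, without advancing time (a new reading comes with each control period).
- r.grab_frame(name): name is "scene" or "top" or "wrist"; returns a dict with "frame" (400x640x3 uint8, blue, green, red), "z_map" (400x640 float32, m along the optical axis (not along the pixel's ray), 0 where there is no reading), "vertical_fov" (degrees; the focal length in pixels is half the picture's height over the tangent of half this angle, whatever the lens; pixels are square), "cx", "cy" (the principal point, pixels), "distortion" ([k1, k2, p1, p2, k3] as OpenCV has them; the pictures are not rectified), "xyz" and "orientation" of the camera in the world. Camera axes: x right, y down, z forward; pixel columns grow to the right and rows downward; lengths in m; the calibration is good to about 2 mm. A picture is of the moment at which its call begins.
- r.hand_in(): hands the job in; it is judged then, once.
The state is a dict: "clock": time; "joints": joint angles; "qvel": joint speeds; "tau": joint torques, N m; "tcp_pos": TCP position; "orientation": TCP orientation; "contact_force": force on the tool from outside, world axes, zero at the start; "moment": the same for the moment, N m; "grip_width": finger opening in m; "gripper_force": force on a finger pad.
Only numpy, scipy, OpenCV 4.12 (cv2) and the standard library are available. Lean on these libraries where they do the work, as an engineer would, in place of code of your own. Each camera call takes 0.05 s, during which the arm holds its last target. There are 200 camera calls.

## Working session

There is one attempt and no reset: what is moved stays moved. The work goes in short steps, Python scripts to look and compute and a tool call to move; the robot and the scene stay as the last step left them, time stands still between calls to the robot, and variables do not carry over. Pictures are saved under pics/ and viewed, at most 10 in all, crops included, and the job is handed in when it is done.

Besides the shell and the picture viewer there is one more tool, called after "Request:" as name(argument=value, ...), one argument or row to a line, values as JSON. send_rows: Moves the arm, as the interface text tells. Its arguments: {"type":"object","properties":{"deltas":{"type":"array","items":{"type":"object","properties":{"dx":{"type":"number"},"dy":{"type":"number"},"dz":{"type":"number"},"rx":{"type":"number"},"ry":{"type":"number"},"rz":{"type":"number"}}}},"jaw":{"type":"number"},"newtons":{"type":"number"}},"required":["deltas"]}

```bash
mkdir -p pics
cat > h.py <<'E'
import numpy as np, cv2, pickle
from scipy.spatial.transform import Rotation as R
from bench import r
def rot(o):
    o=np.array(o,float)
    return o if o.shape==(3,3) else (R.from_rotvec(o).as_matrix() if o.size==3 else R.from_quat(o).as_matrix())
def grab(name,tag):
    f=r.grab_frame(name); pickle.dump(f,open(f'pics/{tag}.pkl','wb')); cv2.imwrite(f'pics/{tag}.png',f['frame']); return f
def load(tag): return pickle.load(open(f'pics/{tag}.pkl','rb'))
def K(f):
    F=200/np.tan(np.radians(f['vertical_fov'])/2); return np.array([[F,0,f['cx']],[0,F,f['cy']],[0,0,1]])
def rays(f,uv):
    p=cv2.undistortPoints(np.array(uv,float).reshape(-1,1,2),K(f),np.array(f['distortion'],float)).reshape(-1,2)
    return np.c_[p,np.ones(len(p))]
def atz(f,uv,z):   # intersect with plane of height z
    d=rays(f,uv)@rot(f['orientation']).T; c=np.array(f['xyz']); return c+d*((z-c[2])/d[:,2])[:,None]
def depth(f,uv):
    zz=np.array([f['z_map'][int(round(v)),int(round(u))] for u,v in uv]); return np.array(f['xyz'])+(rays(f,uv)*zz[:,None])@rot(f['orientation']).T
def proj(f,P):
    M=rot(f['orientation']); rv=cv2.Rodrigues(M.T)[0]; return cv2.projectPoints(np.array(P,float).reshape(-1,1,3),rv,-M.T@np.array(f['xyz'],float),K(f),np.array(f['distortion'],float))[0].reshape(-1,2)
def cloud(f):
    v,u=np.mgrid[0:400,0:640]; uv=np.c_[u.ravel(),v.ravel()]; return (np.array(f['xyz'])+(rays(f,uv)*f['z_map'].reshape(-1,1))@rot(f['orientation']).T).reshape(400,640,3)
def crop(f,x0,y0,w,h,s,name): cv2.imwrite(f'pics/{name}.png',cv2.resize(f['frame'][y0:y0+h,x0:x0+w],None,fx=s,fy=s,interpolation=cv2.INTER_CUBIC))
E
python3 - <<'E'
from h import *
np.set_printoptions(precision=4,suppress=True)
o=r.get_obs(); print({k:o[k] for k in('clock','tcp_pos','orientation','contact_force','grip_width','gripper_force')})
fs=[grab(n,n+'0') for n in('scene','top')]
for f in fs: print(f['xyz'],f['orientation'],f['vertical_fov'],f['distortion'])
E
```

```text
{'clock': 0.0, 'tcp_pos': array([0.2229, 0.6365, 0.2146]), 'orientation': array([-0.5265, -3.097 ,  0.0029]), 'contact_force': array([-0.5212, -0.4547, -0.1314]), 'grip_width': 0.08541042874271229, 'gripper_force': 0.0}
[0.8882 0.6726 0.6316] [-0.6133 -2.5473  1.33  ] 52.22096485471836 [-0.0647  0.      0.      0.      0.    ]
[ 0.3554 -0.0023  1.5299] [-2.1594  2.1396 -0.16  ] 42.73511187577576 [0.0454 0.     0.     0.     0.    ]
```

View pics/top0.png

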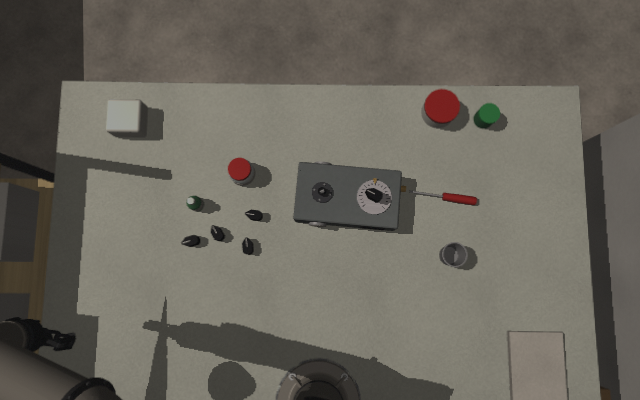

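View pics/scene0.png

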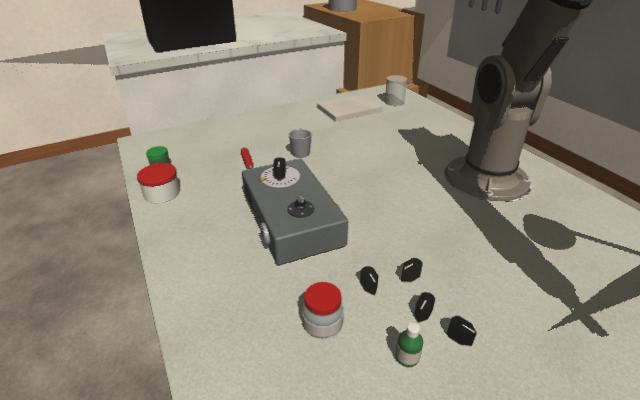

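The top view shows the unit at (348,196), the dial at (375,196) with its brass mark near (376,181), and the bare stem at (322,191). There are four knob look-alikes at (191,240), (218,233), (254,215) and (248,246). (248,246) looks nearest to the base at (318,395). I'll measure all four and enlarge.

Run:
```python
from h import *
np.set_printoptions(precision=4,suppress=True)
f=load('top0'); 
P=atz(f,[(191,240),(218,233),(254,215),(248,246)],.034); print(P,np.hypot(P[:,0],P[:,1]))
C=cloud(f)
hsv=f['frame'].max(2)
# knob blobs: above bench, dark
m=((C[...,2]>.02)&(C[...,2]<.045)&(hsv<70)).astype(np.uint8)
n,l,s,c=cv2.connectedComponentsWithStats(m)
for i in range(1,n):
    if s[i,4]>25: 
        p=C[l==i]; print(c[i],s[i,4],p.mean(0),np.hypot(*p.mean(0)[:2]),p[:,2].max())
# unit top
m=((C[...,2]>.078)&(C[...,2]<.088)&(C[...,0]>.4)).astype(np.uint8)
n,l,s,c=cv2.connectedComponentsWithStats(m); i=1+s[1:,4].argmax()
p=C[l==i]; print(p.mean(0),cv2.minAreaRect((p[:,:2]*1000).astype(np.float32)))
a=cv2.resize(f['frame'][175:265,170:275],None,fx=5,fy=5,interpolation=2);b=cv2.resize(f['frame'][155:235,285:410],None,fx=5,fy=5,interpolation=2)
o=np.zeros((450,1150,3),np.uint8);o[:,:525]=a;o[:400,525:]=b
cv2.imwrite('pics/c1.png',cv2.resize(o,(800,313)))
```

```text
[[0.4572 0.3721 0.034 ]
 [0.4783 0.2947 0.034 ]
 [0.5322 0.1913 0.034 ]
 [0.4411 0.2062 0.034 ]] [0.5895 0.5618 0.5655 0.4869]
[136.7651 126.5542] 166 [0.7961 0.5487 0.0325] 0.966838087176432 0.04463050609998076
[481.     121.7167] 60 [ 0.8222 -0.4858  0.0328] 0.9550402119095999 0.04495421046631343
[439.2821 124.641 ] 39 [ 0.8131 -0.3609  0.0303] 0.8895627426911197 0.04412807378993944
[249.36 177.94] 50 [0.6428 0.208  0.0348] 0.6755888708558052 0.044967413348316665
[199.8889 205.5278] 36 [0.5588 0.3509 0.0336] 0.6598677172102808 0.04494124181652359
[254.2131 214.4918] 122 [0.5338 0.1909 0.033 ] 0.5669077972400215 0.044151433156422115
[217.0873 233.3333] 126 [0.4774 0.2976 0.0328] 0.5625402443406465 0.04044924438600783
[190.5726 240.3162] 117 [0.4564 0.3737 0.0323] 0.5899224528544098 0.03911824267256625
[247.374  246.4472] 123 [0.4399 0.2082 0.0325] 0.4866414644918935 0.04125514698711652
[454.8276 246.6897] 29 [ 0.445  -0.3973  0.0315] 0.5965171775804216 0.04318906486967511
[325.684  382.3774] 212 [ 0.062  -0.0232  0.0304] 0.06618928021382892 0.04371132458916849
[ 0.5864 -0.0761  0.0838] ((587.7603759765625, -81.33987426757812), (299.3243408203125, 170.37930297851562), 85.25623321533203)
```

View pics/c1.png

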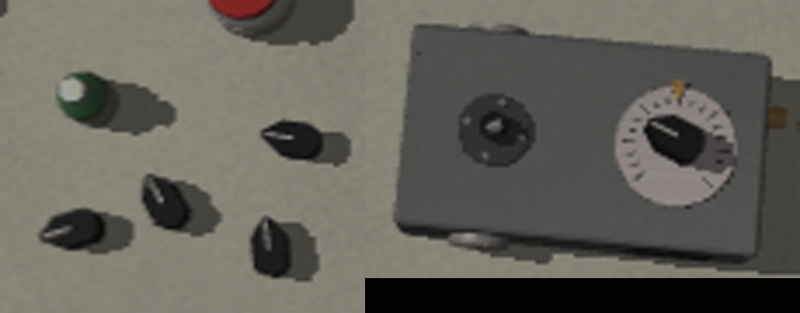

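The knob to take is (248,246): it is 0.487 m from the base and the next nearest is 0.562 m. Its nose points roughly along +x. The crop shows the dial's pointer to the upper left and the brass mark at the top of the scale. I'm moving to look from close by.

Request:
send_rows(
  deltas=[
    {"dx": 18,"dy": -36,"dz": 0,"rz": -7},
    {"dx": 36,"dy": -72,"dz": 0,"rz": -14},
    {"dx": 54,"dy": -108,"dz": 0,"rz": -21},
    {"dx": 72,"dy": -144,"dz": 0,"rz": -28},
    {"dx": 90,"dy": -180,"dz": 0,"rz": -35},
  ],
)

```text
$.deltas[0]: bad value
```

Request:
send_rows(
  deltas=[
    {"dx": 18,"dy": -36,"dz": 2,"rz": -7},
    {"dx": 36,"dy": -72,"dz": 4,"rz": -14},
    {"dx": 54,"dy": -108,"dz": 6,"rz": -21},
    {"dx": 72,"dy": -144,"dz": 8,"rz": -28},
    {"dx": 90,"dy": -180,"dz": 10,"rz": -35},
  ],
)

```text
$.deltas[0]: bad value
```

Request:
send_rows(
  deltas=[
    {"dx": 18,"dy": -36,"dz": 4,"rz": -7},
    {"dx": 36,"dy": -72,"dz": 8,"rz": -14},
    {"dx": 54,"dy": -108,"dz": 12,"rz": -21},
    {"dx": 72,"dy": -144,"dz": 16,"rz": -28},
    {"dx": 90,"dy": -180,"dz": 20,"rz": -35},
  ],
)

```text
$.deltas[0]: bad value
```

Request:
send_rows(
  deltas=[
    {"dx": 14,"dy": -36,"dz": 4},
    {"dx": 28,"dy": -72,"dz": 8},
    {"dx": 42,"dy": -108,"dz": 12},
    {"dx": 55,"dy": -145,"dz": 20},
    {"dx": 55,"dy": -145,"dz": 20},
  ],
)

```text
$.deltas[0]: bad value
```

Run:
```python
from h import *
np.set_printoptions(precision=4,suppress=True)
f=grab('wrist','w1'); o=r.get_obs(); print(o['clock'],o['tcp_pos'],rot(o['orientation'])[:,1:],o['joints'],f['xyz'],f['vertical_fov'],f['distortion'])
print(proj(f,[[.5816,-.156,.131],[.594,-.0066,.11]]))
```

```text
0.15 [0.2229 0.6366 0.2148] [[ 0.3305 -0.0004]
 [ 0.9438 -0.0014]
 [-0.0014 -1.    ]] [-1.3421  0.4776  0.0224  1.5562 -0.0115  1.1093 -0.0831] [0.1492 0.6611 0.3741] 59.18776549210716 [-0.0122  0.      0.      0.      0.    ]
[[-165.8215  639.0178]
 [ -53.0985  605.2996]]
```

View pics/w1.png

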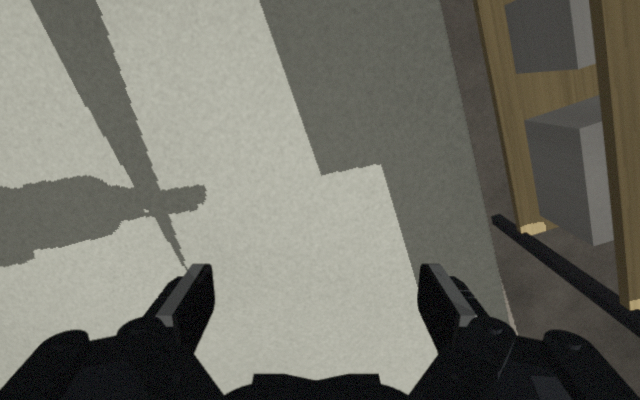

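The moves were refused, probably because every key is needed. The wrist view shows only bare bench and the fingers, at (195,300) and (440,300). I'll retry with all the keys.

Request:
send_rows(
  deltas=[
    {"dx": 18,"dy": -36,"dz": 0,"rx": 0,"ry": 0,"rz": -7},
    {"dx": 36,"dy": -72,"dz": 0,"rx": 0,"ry": 0,"rz": -14},
    {"dx": 54,"dy": -108,"dz": 0,"rx": 0,"ry": 0,"rz": -21},
    {"dx": 72,"dy": -144,"dz": 0,"rx": 0,"ry": 0,"rz": -28},
    {"dx": 90,"dy": -180,"dz": 0,"rx": 0,"ry": 0,"rz": -35},
  ],
)

```text
clock: 0.57
tcp_pos: [0.3135, 0.4551, 0.2153]
orientation: [-1.442, -2.791, 0.001]
contact_force: [0.5, -0.6, 0.6]
grip_width: 0.0852
gripper_force: 0.0
```

Request:
send_rows(
  deltas=[
    {"dx": 18,"dy": -36,"dz": 2,"rx": 0,"ry": 0,"rz": -7},
    {"dx": 36,"dy": -72,"dz": 4,"rx": 0,"ry": 0,"rz": -14},
    {"dx": 54,"dy": -108,"dz": 6,"rx": 0,"ry": 0,"rz": -21},
    {"dx": 72,"dy": -144,"dz": 8,"rx": 0,"ry": 0,"rz": -28},
    {"dx": 90,"dy": -180,"dz": 10,"rx": 0,"ry": 0,"rz": -35},
  ],
)

```text
clock: 0.98
tcp_pos: [0.4034, 0.2751, 0.2257]
orientation: [-2.214, -2.228, -0.0]
contact_force: [1.8, 0.2, 0.9]
grip_width: 0.0854
gripper_force: 0.0
```

Run:
```python
from h import *
np.set_printoptions(precision=4,suppress=True)
f=grab('wrist','wk'); o=r.get_obs(); print(o['clock'],o['tcp_pos'],o['joints'])
print(proj(f,[[.44,.208,.034]]))
```

```text
1.0333 [0.4075 0.2668 0.2262] [-1.0629  0.1532  0.3962  2.0017 -0.0664  0.9999 -0.6463]
[[350.6812 227.9541]]
```

Request:
send_rows(
  deltas=[
    {"dx": 18,"dy": -36,"dz": 4,"rx": 0,"ry": 0,"rz": -7},
    {"dx": 36,"dy": -72,"dz": 8,"rx": 0,"ry": 0,"rz": -14},
    {"dx": 54,"dy": -108,"dz": 12,"rx": 0,"ry": 0,"rz": -21},
    {"dx": 72,"dy": -144,"dz": 16,"rx": 0,"ry": 0,"rz": -28},
    {"dx": 90,"dy": -180,"dz": 20,"rx": 0,"ry": 0,"rz": -35},
  ],
)

```text
clock: 1.45
tcp_pos: [0.4934, 0.0955, 0.2459]
orientation: [-2.781, -1.461, -0.001]
contact_force: [0.8, 1.4, -0.6]
grip_width: 0.0857
gripper_force: 0.0
```

Request:
send_rows(
  deltas=[
    {"dx": 14,"dy": -36,"dz": 4,"rx": 0,"ry": 0,"rz": 0},
    {"dx": 28,"dy": -72,"dz": 8,"rx": 0,"ry": 0,"rz": 0},
    {"dx": 42,"dy": -108,"dz": 12,"rx": 0,"ry": 0,"rz": 0},
    {"dx": 55,"dy": -145,"dz": 20,"rx": 0,"ry": 0,"rz": 0},
    {"dx": 55,"dy": -145,"dz": 20,"rx": 0,"ry": 0,"rz": 0},
  ],
)

```text
clock: 1.87
tcp_pos: [0.5498, -0.0569, 0.2675]
orientation: [2.78, 1.451, 0.002]
contact_force: [1.0, -0.8, 0.7]
grip_width: 0.0854
gripper_force: 0.0
```

Run:
```python
from h import *
np.set_printoptions(precision=4,suppress=True)
f=grab('wrist','w2'); o=r.get_obs(); print(o['clock'],o['tcp_pos'],rot(o['orientation'])[:,1:],o['joints'],f['xyz'])
print(proj(f,[[.5816,-.156,.131],[.594,-.0066,.11]]))
```

```text
1.9167 [ 0.5488 -0.0529  0.2664] [[ 0.8219  0.0018]
 [-0.5697 -0.0022]
 [ 0.0027 -1.    ]] [-0.5867  0.259   0.6936  1.8296 -0.1811  1.1156 -0.4358] [0.5924 0.0059 0.4267]
[[404.6957 245.4663]
 [323.5023  98.5008]]
```

View pics/w2.png

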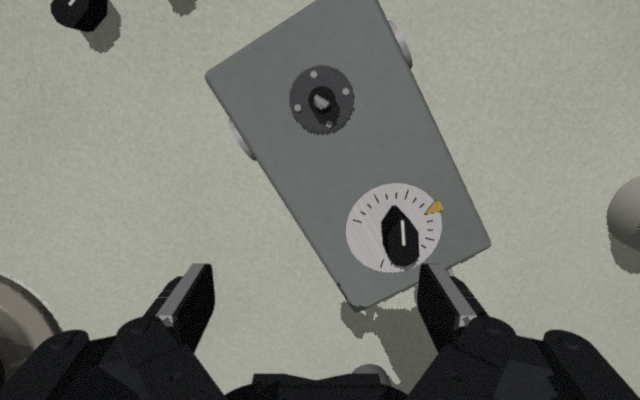

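Sharp view: stem at (322,102), dial centre near (402,240) with its nose at (396,208), and the brass mark at (434,208). I'll enlarge the dial, the stem and the knob (from the wk frame).

Run:
```python
from h import *
f=load('w2');k=load('wk')
q=lambda im,x,y,w,h,s:cv2.resize(im['frame'][y:y+h,x:x+w],None,fx=s,fy=s,interpolation=2)
o=np.zeros((600,800,3),np.uint8)
o[:400,:480]=q(f,340,175,120,100,4)      # x=340+X/4,y=175+Y/4
o[:320,480:]=np.clip(q(f,302,82,40,40,8).astype(float)*1.8,0,255)          # x=302+(X-480)/8, y=82+Y/8
o[320:600,520:800]=np.clip(q(k,315,193,70,70,4).astype(float)*1.5,0,255)     # x=315+(X-520)/4,y=193+(Y-320)/4
cv2.imwrite('pics/c2.png',o)
```

```text
(no output)
```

View pics/c2.png

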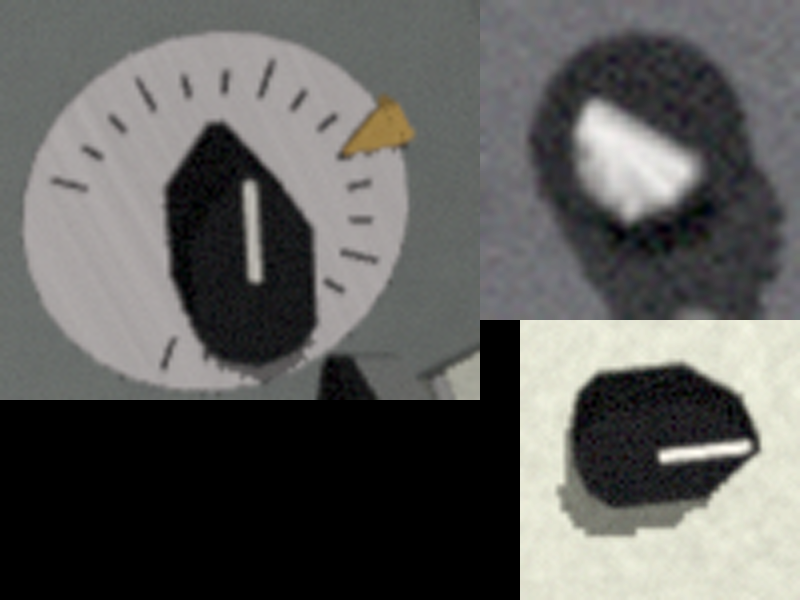

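Run:
```python
from h import *
np.set_printoptions(precision=4,suppress=True)
ang=lambda d:np.degrees(np.arctan2(d[1],d[0]))
f=load('w2');k=load('wk')
d=lambda *p:[(340+X/4-.375,175+Y/4-.375) for X,Y in p]
s=lambda *p:[(302+(X-480)/8-.44,82+Y/8-.44) for X,Y in p]
n=lambda *p:[(315+(X-520)/4-.375,193+(Y-320)/4-.375) for X,Y in p]
L=atz(f,d((248,183),(257,282)),.131); print('dial line',L,ang(L[0]-L[1]))
E_=atz(f,d((168,190),(168,245),(313,228),(315,320)),.131); print('dial sides',E_,ang(E_[0]-E_[1]),ang(E_[2]-E_[3]))
print('nose',atz(f,d((215,122)),.131))
# scale plate ellipse
m=(f['frame'].min(2)>120).astype(np.uint8); m[:170]=0;m[280:]=0;m[:,:340]=0;m[:,445:]=0
c=max(cv2.findContours(m,0,2)[0],key=len); h=cv2.convexHull(c); W=atz(f,h.reshape(-1,2),.089)[:,:2]
from scipy.optimize import least_squares
q=least_squares(lambda p:np.hypot(*(W-p[:2]).T)-.05,[.58,-.156],loss='soft_l1',f_scale=.001).x; print('plate c',q)
M=atz(f,d((343,157),(385,95),(413,140),(400,118)),.093); print('mark',M); t=M[0,:2]-q; print(ang(t),ang(M[1:3,:2].mean(0)-q),np.hypot(*t))
S=atz(f,s((590,97),(702,165)),.121); print('stem chord',S,ang(np.array([-(S[1]-S[0])[1],(S[1]-S[0])[0]])))
print('collar c',atz(f,s((640,133)),.107),'D pts',atz(f,s((575,145),(630,222),(601,204)),.121))
B=atz(k,n((660,457),(750,445)),.034); print('knob line',B,ang(B[1]-B[0]))
B=atz(k,n((600,375),(685,363),(615,507),(705,495)),.034);print('knob sides',B,ang(B[1]-B[0]),ang(B[3]-B[2]))
print('nose',atz(k,n((760,448)),.034))
C=cloud(f)
m=C[90:115,310:335]; g=m[(m[...,2]>.113)]; print('stem depth',len(g),g.mean(0),g.min(0),g.max(0))
C=C[180:275,380:430]; g=C[C[...,2]>.124]; print('dial top',g.mean(0),np.median(g[:,2]))
C=cloud(k)[180:280,300:410]; g=C[C[...,2]>.028]; print('knob top',g.mean(0),np.median(g[:,2]))
```

```text
dial line [[ 0.5919 -0.133   0.131 ]
 [ 0.5812 -0.1553  0.131 ]] 64.24960299129287
dial sides [[ 0.5762 -0.1241  0.131 ]
 [ 0.5692 -0.1356  0.131 ]
 [ 0.5985 -0.151   0.131 ]
 [ 0.5873 -0.1714  0.131 ]] 58.4388653720663 61.40593968440524
nose [[ 0.5933 -0.1163  0.131 ]]
plate c [ 0.5796 -0.1563]
mark [[ 0.6152 -0.1586  0.093 ]
 [ 0.6319 -0.1502  0.093 ]
 [ 0.6319 -0.1647  0.093 ]
 [ 0.632  -0.1577  0.093 ]]
-3.707927807448286 -1.3219837344533216 0.03558234467186186
stem chord [[ 0.5905  0.0009  0.121 ]
 [ 0.5963 -0.0114  0.121 ]] 24.918972334847638
collar c [[ 0.5928 -0.0055  0.107 ]] D pts [[ 0.5865 -0.0021  0.121 ]
 [ 0.5868 -0.0119  0.121 ]
 [ 0.5853 -0.0086  0.121 ]]
knob line [[0.4388 0.2092 0.034 ]
 [0.4628 0.2129 0.034 ]] 8.601549018650635
knob sides [[0.4222 0.2323 0.034 ]
 [0.4444 0.2358 0.034 ]
 [0.4271 0.1946 0.034 ]
 [0.4514 0.1983 0.034 ]] 8.908933124012517 8.689203152732789
nose [[0.4655 0.212  0.034 ]]
stem depth 157 [ 0.5905 -0.0065  0.1329] [ 0.5853 -0.0132  0.1164] [0.5961 0.0059 0.4267]
dial top [ 0.5822 -0.1432  0.1486] 0.13225200047185307
knob top [0.4369 0.2186 0.0517] 0.035136432690571706
```

The white line gives a pointer direction of about 63°. The nose's lower edge, taken at z=0.097, is 29 mm out, as it should be. The mark is at about −2.5°, with its tip 35.6 mm out (36 expected). The stem's flat faces about 25° and the knob's nose about 9°. Now to the dial axis at (0.580, −0.156).

Request:
send_rows(
  deltas=[
    {"dx": 11,"dy": -36,"dz": 0,"rx": 0,"ry": 0,"rz": 3},
    {"dx": 22,"dy": -72,"dz": -20,"rx": 0,"ry": 0,"rz": 6},
    {"dx": 32,"dy": -107.5,"dz": -50,"rx": 0,"ry": 0,"rz": 7.5},
    {"dx": 32,"dy": -107.5,"dz": -80,"rx": 0,"ry": 0,"rz": 7.5},
    {"dx": 32,"dy": -107.5,"dz": -92,"rx": 0,"ry": 0,"rz": 7.5},
  ],
  jaw=70,
  newtons=40,
)

```text
clock: 2.33
tcp_pos: [0.5776, -0.1563, 0.1693]
orientation: [-2.675, -1.641, 0.008]
contact_force: [-1.6, 1.6, -0.5]
grip_width: 0.0701
gripper_force: 0.0
```

Request:
send_rows(
  deltas=[
    {"dx": 0,"dy": 0,"dz": 0,"rx": 0,"ry": 0,"rz": 0},
    {"dx": 0,"dy": 0,"dz": 0,"rx": 0,"ry": 0,"rz": 0},
  ],
)

```text
clock: 2.5
tcp_pos: [0.58, -0.1533, 0.1735]
orientation: [-2.673, -1.648, 0.001]
contact_force: [-0.2, 0.4, 1.0]
grip_width: 0.07
gripper_force: 0.0
```

Run:
```python
from h import *
np.set_printoptions(precision=4,suppress=True)
f=grab('wrist','w3'); o=r.get_obs(); R_=rot(o['orientation']); print(o['clock'],o['tcp_pos'],np.degrees(np.arctan2(R_[1,1],R_[0,1])),f['xyz'])
print(proj(f,[[.580,-.156,.131]]))
```

```text
2.55 [ 0.5809 -0.1536  0.1746] -26.65572385081599 [ 0.614  -0.0858  0.3328]
[[318.251  221.1816]]
```

View pics/w3.png

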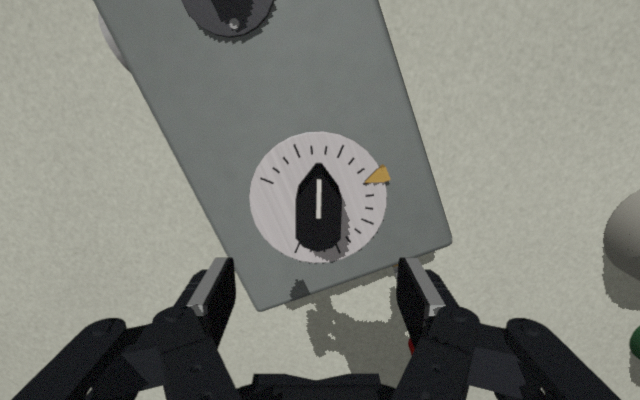

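The dial lies vertical in the view: line (319,180)–(319,218), plate centre (318,197), mark (377,176). It's well aligned between the fingers. I'll measure from this closer view.

```bash
cat >> h.py <<'E'
from scipy.optimize import least_squares
ang=lambda d:np.degrees(np.arctan2(d[1],d[0]))
def dialfit(f,box):
    x0,y0,x1,y1=box; im=f['frame'].astype(int); w=np.zeros((400,640),bool); w[y0:y1,x0:x1]=1
    m=(w&(im.min(2)>115)).astype(np.uint8)
    n,l,s,c=cv2.connectedComponentsWithStats(m); i=1+s[1:,4].argmax()
    h=cv2.convexHull(cv2.findContours((l==i).astype(np.uint8),0,1)[0][0]).reshape(-1,2)
    W=atz(f,h,.089)[:,:2]; q=least_squares(lambda p:np.hypot(*(W-p[:2]).T)-.05,W.mean(0),loss='soft_l1',f_scale=.0005).x
    b=w&(im[...,2]-im[...,0]>45); v,u=np.nonzero(b); M=atz(f,np.c_[u,v],.093)[:,:2]
    print('plate',q,'mark ang',ang(M.mean(0)-q),'r',np.hypot(*(M-q).T).min(),np.hypot(*(M-q).T).max(),len(u))
    m[l==i]=0   # white line: second component inside
    n,l,s,c=cv2.connectedComponentsWithStats(m)
    for i in range(1,n):
        if s[i,4]>25:
            v,u=np.nonzero(l==i); P=atz(f,np.c_[u,v],.131)[:,:2]; e=np.linalg.svd(P-P.mean(0))[2][0]; print('line',P.mean(0),ang(e),len(u), 'mean dir',ang(P.mean(0)-q))
    return q
E
python3 - <<'E'
from h import *
np.set_printoptions(precision=4,suppress=True)
dialfit(load('w2'),(340,170,448,280)); dialfit(load('w3'),(245,125,395,270))
E
```

```text
plate [ 0.5795 -0.1565] mark ang -1.3960433998235668 r 0.036655802072170125 0.05363189485529636 133
line [ 0.5866 -0.1436] -117.26219097640774 73 mean dir 61.01843253512417
plate [ 0.5795 -0.1562] mark ang -1.7078079248115312 r 0.03673990766141431 0.05374295925719762 262
line [ 0.5781 -0.0923] 174.51996419870517 30 mean dir 91.24389460907157
line [ 0.5872 -0.0976] -82.89665895482368 33 mean dir 82.45854935756137
line [ 0.5863 -0.1434] -117.34891350968928 168 mean dir 61.60157628230644
```

Request:
send_rows(
  deltas=[
    {"dx": 0,"dy": 0,"dz": -20,"rx": 0,"ry": 0,"rz": -1},
    {"dx": 0,"dy": 0,"dz": -30,"rx": 0,"ry": 0,"rz": -1},
    {"dx": 0,"dy": 0,"dz": -30,"rx": 0,"ry": 0,"rz": -1},
    {"dx": 0,"dy": 0,"dz": -30,"rx": 0,"ry": 0,"rz": -1},
    {"dx": 0,"dy": 0,"dz": -30,"rx": 0,"ry": 0,"rz": -1},
  ],
)

```text
clock: 2.97
tcp_pos: [0.5808, -0.1552, 0.1448]
orientation: [2.689, 1.624, 0.002]
contact_force: [0.9, -1.1, 0.6]
grip_width: 0.0699
gripper_force: 0.0
```

Request:
send_rows(
  deltas=[
    {"dx": -1,"dy": -1,"dz": -16,"rx": 0,"ry": 0,"rz": 0},
    {"dx": -1,"dy": -1,"dz": -32,"rx": 0,"ry": 0,"rz": 0},
    {"dx": -1,"dy": -1,"dz": -32,"rx": 0,"ry": 0,"rz": 0},
    {"dx": -1,"dy": -1,"dz": -32,"rx": 0,"ry": 0,"rz": 0},
  ],
)

```text
clock: 3.3
tcp_pos: [0.579, -0.1563, 0.112]
orientation: [-2.69, -1.623, 0.001]
contact_force: [0.6, -0.6, 0.2]
grip_width: 0.0697
gripper_force: 0.0
```

Request:
send_rows(
  deltas=[
    {"dx": 0,"dy": 0,"dz": 0,"rx": 0,"ry": 0,"rz": 0},
    {"dx": 0,"dy": 0,"dz": 0,"rx": 0,"ry": 0,"rz": 0},
    {"dx": 0,"dy": 0,"dz": 0,"rx": 0,"ry": 0,"rz": 0},
    {"dx": 0,"dy": 0,"dz": 0,"rx": 0,"ry": 0,"rz": 0},
    {"dx": 0,"dy": 0,"dz": 0,"rx": 0,"ry": 0,"rz": 0},
  ],
  jaw=24,
)

```text
clock: 3.72
tcp_pos: [0.5799, -0.1567, 0.1127]
orientation: [2.689, 1.622, 0.002]
contact_force: [-0.7, 0.5, 5.8]
grip_width: 0.0256
gripper_force: 39.1
```

Request:
send_rows(
  deltas=[
    {"dx": 0,"dy": 0,"dz": 0,"rx": 0,"ry": 0,"rz": -5},
    {"dx": 0,"dy": 0,"dz": 0,"rx": 0,"ry": 0,"rz": -10},
    {"dx": 0,"dy": 0,"dz": 0,"rx": 0,"ry": 0,"rz": -15},
    {"dx": 0,"dy": 0,"dz": 0,"rx": 0,"ry": 0,"rz": -20},
    {"dx": 0,"dy": 0,"dz": 0,"rx": 0,"ry": 0,"rz": -25},
  ],
)

```text
clock: 4.13
tcp_pos: [0.5791, -0.156, 0.1127]
orientation: [-2.978, -0.996, -0.001]
contact_force: [-4.8, 2.5, 9.3]
grip_width: 0.026
gripper_force: 40.0
```

Request:
send_rows(
  deltas=[
    {"dx": 0,"dy": 0,"dz": 0,"rx": 0,"ry": 0,"rz": -5},
    {"dx": 0,"dy": 0,"dz": 0,"rx": 0,"ry": 0,"rz": -10},
    {"dx": 0,"dy": 0,"dz": 0,"rx": 0,"ry": 0,"rz": -15},
    {"dx": 0,"dy": 0,"dz": 0,"rx": 0,"ry": 0,"rz": -20},
    {"dx": 0,"dy": 0,"dz": 0,"rx": 0,"ry": 0,"rz": -25},
  ],
)

```text
clock: 4.55
tcp_pos: [0.5787, -0.1551, 0.1126]
orientation: [-3.121, -0.328, 0.001]
contact_force: [-5.8, 4.8, 12.1]
grip_width: 0.0258
gripper_force: 40.4
```

Request:
send_rows(
  deltas=[
    {"dx": 0,"dy": 0,"dz": 0,"rx": 0,"ry": 0,"rz": -5},
    {"dx": 0,"dy": 0,"dz": 0,"rx": 0,"ry": 0,"rz": -10},
    {"dx": 0,"dy": 0,"dz": 0,"rx": 0,"ry": 0,"rz": -13},
    {"dx": 0,"dy": 0,"dz": 0,"rx": 0,"ry": 0,"rz": -13},
    {"dx": 0,"dy": 0,"dz": 0,"rx": 0,"ry": 0,"rz": -13},
  ],
)

```text
clock: 4.97
tcp_pos: [0.5786, -0.1546, 0.1126]
orientation: [-3.138, 0.021, 0.002]
contact_force: [-6.0, 6.2, 13.6]
grip_width: 0.0259
gripper_force: 40.6
```

Run:
```python
from h import *
np.set_printoptions(precision=4,suppress=True)
o=r.get_obs(); R_=rot(o['orientation']); print(o['clock'],o['tcp_pos'],np.degrees(np.arctan2(R_[1,1],R_[0,1])),o['contact_force'],o['moment'],o['grip_width'],o['joints'])
```

```text
4.9667 [ 0.5786 -0.1546  0.1126] -90.75890916815733 [-5.9907  6.2095 13.5678] [1.3085 1.3017 0.0136] 0.025922427093254607 [-0.465   0.6324  0.883   1.8743 -0.6094  0.9318 -0.8771]
```

Request:
send_rows(
  deltas=[
    {"dx": 0,"dy": 0,"dz": 0,"rx": 0,"ry": 0,"rz": 0},
    {"dx": 0,"dy": 0,"dz": 0,"rx": 0,"ry": 0,"rz": 0},
    {"dx": 0,"dy": 0,"dz": 0,"rx": 0,"ry": 0,"rz": 0},
    {"dx": 0,"dy": 0,"dz": 20,"rx": 0,"ry": 0,"rz": 0},
    {"dx": 0,"dy": 0,"dz": 50,"rx": 0,"ry": 0,"rz": 0},
  ],
  jaw=70,
)

```text
clock: 5.38
tcp_pos: [0.5772, -0.1557, 0.1596]
orientation: [-3.141, 0.022, 0.009]
contact_force: [-0.4, 0.9, 0.4]
grip_width: 0.0701
gripper_force: 0.0
```

Request:
send_rows(
  deltas=[
    {"dx": 0,"dy": 0,"dz": 15,"rx": 0,"ry": 0,"rz": 0},
    {"dx": 0,"dy": 0,"dz": 15,"rx": 0,"ry": 0,"rz": 0},
    {"dx": 0,"dy": 0,"dz": 15,"rx": 0,"ry": 0,"rz": 0},
  ],
)

```text
clock: 5.63
tcp_pos: [0.5795, -0.1566, 0.1771]
orientation: [3.141, -0.022, 0.003]
contact_force: [0.1, 0.8, -0.9]
grip_width: 0.0703
gripper_force: 0.0
```

Run:
```python
from h import *
np.set_printoptions(precision=4,suppress=True)
f=grab('wrist','w4'); o=r.get_obs(); R_=rot(o['orientation']); print(o['clock'],o['tcp_pos'],np.degrees(np.arctan2(R_[1,1],R_[0,1])),o['contact_force'])
c=proj(f,[[.58,-.156,.089]])[0]; print(c); x,y=c.astype(int)
dialfit(f,(x-75,y-75,x+75,y+75))
```

```text
5.6833 [ 0.5789 -0.1562  0.1762] -90.7901922512872 [-0.8129  0.0639  0.1414]
[312.5726 196.3063]
plate [ 0.5806 -0.1552] mark ang -3.2110205564105656 r 0.03634234311392344 0.052412073113191474 249
line [ 0.5943 -0.1562] 179.12689023877127 192 mean dir -3.94378419425169
```

View pics/w4.png

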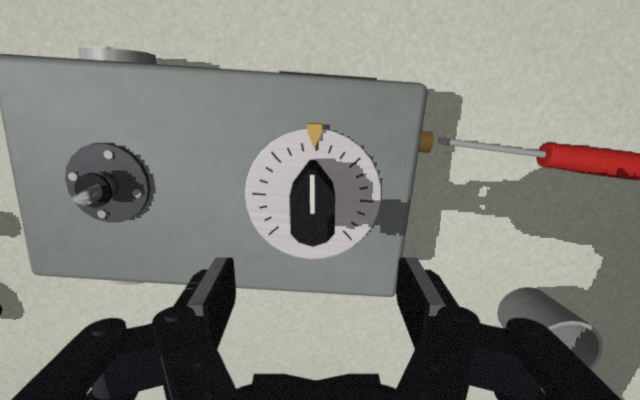

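The dial pointer (line (312,175)–(313,213)) now stands about 1.5° short of the mark (tip (315,150)). I'll regrip and nudge it.

Request:
send_rows(
  deltas=[
    {"dx": 0.5,"dy": 0,"dz": -32,"rx": 0,"ry": 0,"rz": 0},
    {"dx": 0.5,"dy": 0,"dz": -64,"rx": 0,"ry": 0,"rz": 0},
    {"dx": 0.5,"dy": 0,"dz": -64,"rx": 0,"ry": 0,"rz": 0},
    {"dx": 0.5,"dy": 0,"dz": -64,"rx": 0,"ry": 0,"rz": 0},
  ],
)

```text
clock: 6.02
tcp_pos: [0.5777, -0.156, 0.1108]
orientation: [-3.141, 0.023, 0.008]
contact_force: [1.2, -0.4, 0.5]
grip_width: 0.0702
gripper_force: 0.0
```

Request:
send_rows(
  deltas=[
    {"dx": 0,"dy": 0,"dz": 0,"rx": 0,"ry": 0,"rz": 0},
    {"dx": 0,"dy": 0,"dz": 0,"rx": 0,"ry": 0,"rz": 0},
    {"dx": 0,"dy": 0,"dz": 0,"rx": 0,"ry": 0,"rz": 0},
    {"dx": 0,"dy": 0,"dz": 0,"rx": 0,"ry": 0,"rz": 0},
    {"dx": 0,"dy": 0,"dz": 0,"rx": 0,"ry": 0,"rz": 0},
  ],
  jaw=24,
)

```text
clock: 6.43
tcp_pos: [0.5807, -0.1546, 0.1144]
orientation: [-3.138, 0.02, -0.003]
contact_force: [-3.0, 5.7, 9.8]
grip_width: 0.0248
gripper_force: 35.1
```

Request:
send_rows(
  deltas=[
    {"dx": 0,"dy": 0,"dz": 0,"rx": 0,"ry": 0,"rz": -1.7},
    {"dx": 0,"dy": 0,"dz": 0,"rx": 0,"ry": 0,"rz": -1.7},
    {"dx": 0,"dy": 0,"dz": 0,"rx": 0,"ry": 0,"rz": -1.7},
    {"dx": 0,"dy": 0,"dz": 0,"rx": 0,"ry": 0,"rz": -1.7},
  ],
)

```text
clock: 6.77
tcp_pos: [0.5806, -0.1546, 0.1144]
orientation: [-3.138, 0.066, -0.003]
contact_force: [-2.5, 5.4, 9.6]
grip_width: 0.0243
gripper_force: 35.0
```

Request:
send_rows(
  deltas=[
    {"dx": 0,"dy": 0,"dz": 0,"rx": 0,"ry": 0,"rz": 0},
    {"dx": 0,"dy": 0,"dz": 0,"rx": 0,"ry": 0,"rz": 0},
    {"dx": 0,"dy": 0,"dz": 0,"rx": 0,"ry": 0,"rz": 0},
    {"dx": 0,"dy": 0,"dz": 20,"rx": 0,"ry": 0,"rz": 0},
    {"dx": 0,"dy": 0,"dz": 50,"rx": 0,"ry": 0,"rz": 0},
  ],
  jaw=70,
)

```text
clock: 7.18
tcp_pos: [0.5776, -0.1559, 0.1609]
orientation: [-3.141, 0.069, 0.008]
contact_force: [1.1, -0.2, 0.2]
grip_width: 0.0701
gripper_force: 0.0
```

Request:
send_rows(
  deltas=[
    {"dx": 0,"dy": 0,"dz": 30,"rx": 0,"ry": 0,"rz": 0},
    {"dx": 0,"dy": 0,"dz": 30,"rx": 0,"ry": 0,"rz": 0},
    {"dx": 0,"dy": 0,"dz": 30,"rx": 0,"ry": 0,"rz": 0},
  ],
)

```text
clock: 7.43
tcp_pos: [0.5806, -0.1571, 0.1942]
orientation: [3.14, -0.069, 0.006]
contact_force: [-0.2, -0.3, -0.5]
grip_width: 0.0699
gripper_force: 0.0
```

Run:
```python
from h import *
np.set_printoptions(precision=4,suppress=True)
f=grab('wrist','w5'); o=r.get_obs(); R_=rot(o['orientation']); print(o['clock'],o['tcp_pos'],np.degrees(np.arctan2(R_[1,1],R_[0,1])),o['contact_force'])
c=proj(f,[[.58,-.156,.089]])[0]; print(c); x,y=c.astype(int)
dialfit(f,(x-70,y-70,x+70,y+70))
```

```text
7.4833 [ 0.5797 -0.1565  0.1928] -92.50386908628701 [-0.4874  0.5834 -0.8405]
[311.9945 191.5286]
plate [ 0.5809 -0.1549] mark ang -3.7712217168017426 r 0.03617006609393637 0.05239923793950258 223
line [ 0.5948 -0.1565] 178.17397680520924 164 mean dir -6.648302505545259
```

The dial is now about −2.2° and the mark about −2.3°. Going to the knob at (0.437, 0.209), where the tool y axis should be at −81°.

Request:
send_rows(
  deltas=[
    {"dx": -14,"dy": 36,"dz": 15,"rx": 0,"ry": 0,"rz": 2},
    {"dx": -28,"dy": 73,"dz": 25,"rx": 0,"ry": 0,"rz": 4},
    {"dx": -43,"dy": 110,"dz": 25,"rx": 0,"ry": 0,"rz": 6},
    {"dx": -57,"dy": 147,"dz": 25,"rx": 0,"ry": 0,"rz": 8},
    {"dx": -72,"dy": 184,"dz": 25,"rx": 0,"ry": 0,"rz": 11.2},
  ],
)

```text
clock: 7.9
tcp_pos: [0.5059, 0.0291, 0.2164]
orientation: [3.132, 0.24, -0.003]
contact_force: [0.7, 1.0, 0.3]
grip_width: 0.0703
gripper_force: 0.0
```

Request:
send_rows(
  deltas=[
    {"dx": -14,"dy": 36,"dz": 0,"rx": 0,"ry": 0,"rz": 0},
    {"dx": -28,"dy": 73,"dz": 0,"rx": 0,"ry": 0,"rz": 0},
    {"dx": -43,"dy": 110,"dz": -10,"rx": 0,"ry": 0,"rz": 0},
    {"dx": -57,"dy": 147,"dz": -30,"rx": 0,"ry": 0,"rz": 0},
    {"dx": -71,"dy": 181,"dz": -50,"rx": 0,"ry": 0,"rz": 0},
  ],
)

```text
clock: 8.32
tcp_pos: [0.4362, 0.2084, 0.168]
orientation: [-3.132, -0.24, -0.0]
contact_force: [0.5, 0.9, -0.4]
grip_width: 0.0699
gripper_force: 0.0
```

Request:
send_rows(
  deltas=[
    {"dx": 0,"dy": 0,"dz": -40,"rx": 0,"ry": 0,"rz": 0},
    {"dx": 0,"dy": 0,"dz": -50,"rx": 0,"ry": 0,"rz": 0},
    {"dx": 0,"dy": 0,"dz": -50,"rx": 0,"ry": 0,"rz": 0},
    {"dx": 0,"dy": 0,"dz": -50,"rx": 0,"ry": 0,"rz": 0},
  ],
)

```text
clock: 8.65
tcp_pos: [0.4379, 0.2043, 0.1191]
orientation: [3.131, 0.233, -0.001]
contact_force: [0.7, -0.4, 1.3]
grip_width: 0.0703
gripper_force: 0.0
```

```bash
cat >> h.py <<'E'
def lineat(f,c,z,rad=25):
    u,v=proj(f,[c])[0].astype(int); im=f['frame'].astype(int)
    dark=(im.max(2)<60).astype(np.uint8); dark[:]=cv2.morphologyEx(dark,cv2.MORPH_CLOSE,np.ones((15,15)))
    w=np.zeros((400,640),bool); w[max(0,v-rad):v+rad,max(0,u-rad):u+rad]=1
    m=(w&(im.min(2)>95)&(cv2.erode(dark,np.ones((3,3)))>0)).astype(np.uint8)
    n,l,s,c2=cv2.connectedComponentsWithStats(m)
    for i in range(1,n):
        if s[i,4]>15:
            vv,uu=np.nonzero(l==i); P=atz(f,np.c_[uu,vv],z)[:,:2]; e=np.linalg.svd(P-P.mean(0))[2][0]; print('line',c2[i],s[i],P.mean(0),ang(e),np.ptp((P-P.mean(0))@e))
E
python3 - <<'E'
from h import *
np.set_printoptions(precision=4,suppress=True)
f=grab('wrist','w6'); o=r.get_obs(); R_=rot(o['orientation']); print(o['clock'],o['tcp_pos'],np.degrees(np.arctan2(R_[1,1],R_[0,1])),f['xyz'])
print(proj(f,[[.4367,.2089,.034],[.451,.211,.034]]))
lineat(load('wk'),[.451,.211,.034],.034); lineat(f,[.451,.211,.034],.034,40)
E
```

```text
8.7 [0.4387 0.2045 0.12  ] -81.5114245522589 [0.5134 0.2148 0.2784]
[[306.9545 198.087 ]
 [306.8676 178.7952]]
line [360.9552 225.403 ] [350 223  23   6  67] [0.4509 0.211 ] -172.50418157354125 0.02367912810090237
line [305.4887 179.6241] [304 163   4  34 133] [0.4502 0.2119] -172.08370420013978 0.024352015276433492
```

View pics/w6.png

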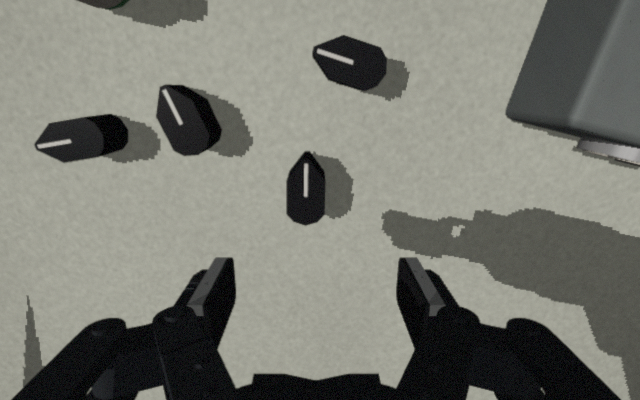

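The knob is at (306,190), pointing straight up in the view between the fingers; its axis is (0.436, 0.210). Descending.

Request:
send_rows(
  deltas=[
    {"dx": -0.5,"dy": 2,"dz": -35,"rx": 0,"ry": 0,"rz": -0.5},
    {"dx": -0.5,"dy": 2,"dz": -70,"rx": 0,"ry": 0,"rz": -0.5},
    {"dx": -0.5,"dy": 2,"dz": -90,"rx": 0,"ry": 0,"rz": -0.5},
    {"dx": -0.5,"dy": 2,"dz": -98,"rx": 0,"ry": 0,"rz": -0.5},
    {"dx": -0.5,"dy": 2,"dz": -98,"rx": 0,"ry": 0,"rz": -0.5},
  ],
)

```text
clock: 9.12
tcp_pos: [0.4378, 0.2072, 0.0212]
orientation: [3.134, 0.221, 0.0]
contact_force: [-0.3, -1.0, 0.9]
grip_width: 0.0699
gripper_force: 0.0
```

Request:
send_rows(
  deltas=[
    {"dx": 0,"dy": 0,"dz": 0,"rx": 0,"ry": 0,"rz": 0},
    {"dx": 0,"dy": 0,"dz": 0,"rx": 0,"ry": 0,"rz": 0},
    {"dx": 0,"dy": 0,"dz": 0,"rx": 0,"ry": 0,"rz": 0},
  ],
)

```text
clock: 9.37
tcp_pos: [0.4383, 0.2088, 0.0225]
orientation: [-3.132, -0.224, -0.004]
contact_force: [-1.1, 0.6, 0.2]
grip_width: 0.0704
gripper_force: 0.0
```

Request:
send_rows(
  deltas=[
    {"dx": -2,"dy": 1,"dz": -3.5,"rx": 0,"ry": 0,"rz": 0},
    {"dx": -2,"dy": 1,"dz": -3.5,"rx": 0,"ry": 0,"rz": 0},
    {"dx": -2,"dy": 1,"dz": -3.5,"rx": 0,"ry": 0,"rz": 0},
    {"dx": -2,"dy": 1,"dz": -3.5,"rx": 0,"ry": 0,"rz": 0},
  ],
)

```text
clock: 9.7
tcp_pos: [0.4349, 0.2095, 0.0176]
orientation: [-3.133, -0.225, -0.0]
contact_force: [-0.7, -0.6, 1.0]
grip_width: 0.07
gripper_force: 0.0
```

Request:
send_rows(
  deltas=[
    {"dx": 0,"dy": 0,"dz": 0,"rx": 0,"ry": 0,"rz": 0},
    {"dx": 0,"dy": 0,"dz": 0,"rx": 0,"ry": 0,"rz": 0},
    {"dx": 0,"dy": 0,"dz": 0,"rx": 0,"ry": 0,"rz": 0},
    {"dx": 0,"dy": 0,"dz": 0,"rx": 0,"ry": 0,"rz": 0},
    {"dx": 0,"dy": 0,"dz": 0,"rx": 0,"ry": 0,"rz": 0},
  ],
  jaw=22,
  newtons=60,
)

```text
clock: 10.12
tcp_pos: [0.4368, 0.2103, 0.0207]
orientation: [-3.129, -0.223, -0.001]
contact_force: [-15.0, -1.5, 70.4]
grip_width: 0.022
gripper_force: 30.5
```

70 N upward: something is bearing down. Backing off a little before looking.

Request:
send_rows(
  deltas=[
    {"dx": 0,"dy": 0,"dz": 4,"rx": 0,"ry": 0,"rz": 0},
    {"dx": 0,"dy": 0,"dz": 8,"rx": 0,"ry": 0,"rz": 0},
    {"dx": 0,"dy": 0,"dz": 8,"rx": 0,"ry": 0,"rz": 0},
  ],
)

```text
clock: 10.37
tcp_pos: [0.4354, 0.2094, 0.026]
orientation: [-3.133, -0.224, -0.001]
contact_force: [0.4, -0.2, -0.3]
grip_width: 0.0219
gripper_force: 0.0
```

Run:
```python
from h import *
np.set_printoptions(precision=4,suppress=True)
f=grab('wrist','w7'); o=r.get_obs(); R_=rot(o['orientation']); print(o['clock'],o['tcp_pos'],R_,o['contact_force'],o['moment'],o['grip_width'],o['gripper_force'])
lineat(f,[.45,.212,.04],.04,40)
u,v=proj(f,[[.45,.212,.04]])[0].astype(int);print(u,v)
g=grab('scene','s7'); p=proj(g,[[.436,.21,.03]])[0].astype(int); print(p)
a=cv2.resize(f['frame'],(640,400))[:,120:520]; x,y=np.clip(p[0]-50,0,540),np.clip(p[1]-50,0,300)
b=cv2.resize(g['frame'][y:y+100,x:x+100],(400,400),interpolation=2)
cv2.imwrite('pics/c7.png',np.hstack([a,b]))
```

```text
10.4167 [0.4351 0.2094 0.0256] [[ 0.9897  0.1428  0.0004]
 [ 0.1428 -0.9897  0.0002]
 [ 0.0004 -0.0002 -1.    ]] [-0.4352  0.3598  0.7454] [-0.0217 -0.0136 -0.026 ] 0.022270347692107652 0.0
line [312.0732 225.4543] [309 202   7  50 328] [0.453  0.2123] -171.63837400967626 0.023410097182895703
311 231
[413 263]
```

View pics/c7.png

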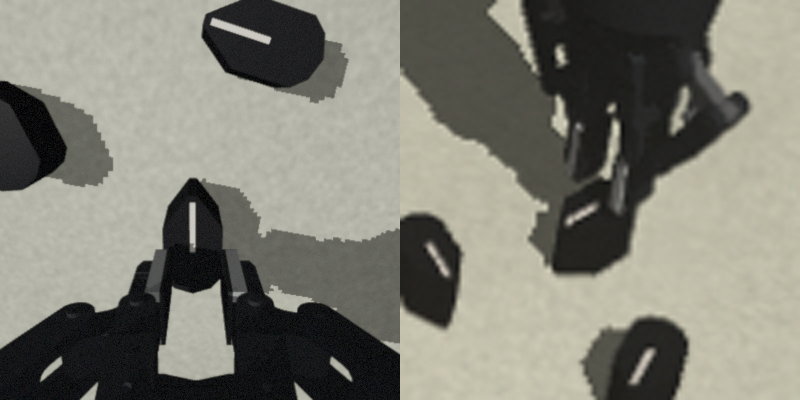

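The wrist half shows the knob at its old place with the closed fingers at its back end, (150–250, 250–295); the scene half suggests the tips are above it. I'll measure the finger and knob heights from depth.

Run:
```python
from h import *
np.set_printoptions(precision=4,suppress=True,linewidth=180)
o=r.get_obs(); R_=rot(o['orientation']);t=np.array(o['tcp_pos'])
f=load('w7'); C=cloud(f); T=(C-t)@R_  # tool frame
for (u,v) in [(280,255),(275,265),(285,280),(355,255),(360,265),(350,280),(313,280),(313,260),(313,240),(300,240),(325,240),(313,215),(313,195)]:
    print((u,v),f['z_map'][v,u],'world',C[v,u],'tool',T[v,u]*1000,f['frame'][v,u])
print(proj(f,[t,t+R_@[0,.011,.011],t+R_@[0,-.011,.011],[.4364-.02,.2104-.003,.034],[.4364+.03,.2104+.004,.034]]))
```

```text
(280, 255) 0.1459177 world [0.4434 0.2242 0.0533] tool [ 10.6008 -13.524  -27.956 ] [82 83 84]
(275, 265) 0.13727309 world [0.4434 0.2253 0.0623] tool [ 10.7851 -14.6064 -36.9656] [81 84 81]
(285, 280) 0.12809598 world [0.4433 0.2205 0.0722] tool [  9.9723  -9.9145 -46.8544] [ 9  6 12]
(355, 255) 0.14698114 world [0.4474 0.1933 0.0523] tool [ 10.1221  17.6861 -27.0159] [82 82 83]
(360, 265) 0.13806921 world [0.4478 0.1923 0.0616] tool [ 10.4057  18.6482 -36.276 ] [72 74 71]
(350, 280) 0.12729019 world [0.4471 0.1973 0.0729] tool [ 10.3922  13.6678 -47.5846] [43 45 43]
(313, 280) 0.17011295 world [0.4231 0.2076 0.035 ] tool [-11.8538  -0.0148  -9.7043] [11  7  6]
(313, 260) 0.16706884 world [0.4337 0.2091 0.0348] tool [-1.2144  0.0082 -9.5239] [19 14 17]
(313, 240) 0.16303653 world [0.4443 0.2106 0.0357] tool [  9.4949   0.0379 -10.3581] [193 200 203]
(300, 240) 0.1636673 world [0.4431 0.2166 0.0351] tool [ 9.2347 -6.0095 -9.7743] [33 34 30]
(325, 240) 0.16403657 world [0.4446 0.205  0.0348] tool [ 9.084   5.6217 -9.4435] [25 26 25]
(313, 215) 0.1581791 world [0.4568 0.2124 0.0367] tool [ 22.1988   0.0735 -11.4254] [194 199 203]
(313, 195) 0.15651594 world [0.4658 0.2137 0.0356] tool [ 31.2434   0.0864 -10.302 ] [19 18 19]
[[313.1029 248.9382]
 [334.0252 239.8836]
 [292.4405 239.8925]
 [311.553  290.9139]
 [311.6328 192.4476]]
```

Run:
```python
from h import *
np.set_printoptions(precision=1,suppress=True,linewidth=200)
o=r.get_obs(); R_=rot(o['orientation']);t=np.array(o['tcp_pos'])
f=load('w7'); T=(cloud(f)-t)@R_*1000
print('w7 z rows'); 
for v in range(232,300,4): print(v,'z',T[v,270:362:6,2])
for v in range(240,300,8): print(v,'y',T[v,270:362:6,1])
f=load('w6'); # pose at w6
t=np.array([.4387,.2045,.1200]); T=(cloud(f)-t)@R_*1000
m=(T[...,2]<30)&(T[...,2]>-60); 
for v in range(250,300,6): print(v,'z',T[v,190:245:6,2],'y',T[v,190:245:6,1])
```

```text
w7 z rows
232 z [ 24.1  24.5 -10.5  -9.9  -9.8  -9.5  -9.3 -10.5 -10.8 -10.1  -9.6  -9.6 -10.1  24.3  24.3  23.1]
236 z [  23.8   25.   -10.6  -10.    -9.8  -10.4  -10.   -10.3   -9.8   -9.8  -10.9   -9.4 -160.1   24.5   23.5   24.9]
240 z [ 24.   23.8  -9.5  -9.2 -10.2  -9.8  -9.7 -10.2  -9.1  -8.9  -9.4 -10.5  -9.6  24.   24.5  24.3]
244 z [ 23.6  23.6  -9.2  -9.   -9.5  -9.3  -9.  -10.5  -9.3 -10.   -9.4  -8.7  24.1  24.9  23.8  24.5]
248 z [ 24.1  24.3  24.2 -10.8  -8.8  -9.3  -9.5 -10.9  -9.7  -9.2 -10.  -10.5  24.   25.4  24.7  24.8]
252 z [  24.4  -24.8  -25.2  -24.8  -10.1   -8.8 -160.1  -11.4   -8.5   -9.2   -9.9   -9.1  -23.9 -160.1  -24.7   24.3]
256 z [ 23.9 -28.5 -28.3 -27.7  -8.4 -10.5 -10.3 -10.2 -10.   -9.5 -10.1  -9.3 -27.5 -27.  -27.9  23.8]
260 z [-24.8 -31.6 -32.3 -32.8  -9.9 -10.6 -10.   -9.4 -10.4  -9.3  -9.4  -9.5 -28.5 -31.7 -32.3 -24. ]
264 z [-28.1 -35.3 -35.5 -33.9  -9.3  -8.8  -9.9  -9.6  -9.7 -10.9  -9.9  -8.8 -29.2 -33.5 -36.3 -35.2]
268 z [ -39.3  -39.   -37.7  -33.4   -9.4  -10.4   -9.5  -10.2  -10.4 -160.1  -10.6  -10.5  -28.7  -39.   -39.3  -39.8]
27
[... 2105 characters left out ...]
-33.8  -66.4  -61.1]
274 z [ 118.5  -34.9  -35.3  -41.3  -40.3  -41.8  -36.2  -27.2  119.2 -158.4] y [-109.   -46.   -43.5  -39.1  -37.1  -34.4  -33.8  -33.8  -66.7    0.5]
280 z [-38.5 -39.7 -45.9 -45.1 -45.3 -44.5 -36.7 -28.9 119.1 119.5] y [-47.2 -44.4 -39.9 -38.  -35.7 -33.8 -33.8 -33.5 -67.  -61.8]
286 z [-43.5 -43.7 -50.  -50.5 -50.6 -44.8 -37.3 -28.7 117.9 118.4] y [-45.5 -43.2 -38.7 -36.4 -34.2 -33.9 -33.8 -33.8 -67.1 -61.9]
292 z [-47.9 -54.2 -53.8 -53.6 -52.2 -45.7 -38.5 -29.5 119.5 119.4] y [-44.  -39.4 -37.5 -35.5 -33.9 -33.8 -33.7 -33.7 -67.9 -62.4]
298 z [-51.3 -58.2 -56.3 -57.8 -52.5 -45.7 -38.2 -29.2 119.3 119.4] y [-42.9 -38.1 -36.8 -34.3 -34.  -34.  -34.  -34.  -68.2 -62.8]
```

The finger depth shows the tips well behind the reported TCP (tool z ≈ −20), not 11 mm ahead. That also fits the dial grip, which only just caught its top (25 mm wide, upward force). I'll open and descend step by step, watching the force.

Request:
send_rows(
  deltas=[
    {"dx": 0,"dy": 0,"dz": 2,"rx": 0,"ry": 0,"rz": 0},
    {"dx": 0,"dy": 0,"dz": 2,"rx": 0,"ry": 0,"rz": 0},
    {"dx": 0,"dy": 0,"dz": 2,"rx": 0,"ry": 0,"rz": 0},
    {"dx": 0,"dy": 0,"dz": -5,"rx": 0,"ry": 0,"rz": 0},
    {"dx": 0,"dy": 0,"dz": -10,"rx": 0,"ry": 0,"rz": 0},
  ],
  jaw=60,
)

```text
clock: 10.88
tcp_pos: [0.4349, 0.2094, 0.0148]
orientation: [-3.134, -0.225, -0.0]
contact_force: [0.1, 0.3, -0.3]
grip_width: 0.0598
gripper_force: 0.0
```

Request:
send_rows(
  deltas=[
    {"dx": 0,"dy": 0,"dz": -3,"rx": 0,"ry": 0,"rz": 0},
    {"dx": 0,"dy": 0,"dz": -5,"rx": 0,"ry": 0,"rz": 0},
    {"dx": 0,"dy": 0,"dz": -5,"rx": 0,"ry": 0,"rz": 0},
  ],
)

```text
clock: 11.13
tcp_pos: [0.4347, 0.209, 0.0099]
orientation: [3.133, 0.224, -0.001]
contact_force: [0.1, 0.0, -0.4]
grip_width: 0.0604
gripper_force: 0.0
```

Request:
send_rows(
  deltas=[
    {"dx": 0,"dy": 0,"dz": -3,"rx": 0,"ry": 0,"rz": 0},
    {"dx": 0,"dy": 0,"dz": -6,"rx": 0,"ry": 0,"rz": 0},
    {"dx": 0,"dy": 0,"dz": -6,"rx": 0,"ry": 0,"rz": 0},
  ],
)

```text
clock: 11.38
tcp_pos: [0.4348, 0.2092, 0.004]
orientation: [3.133, 0.225, -0.001]
contact_force: [0.0, 0.2, -0.0]
grip_width: 0.0601
gripper_force: 0.0
```

Run:
```python
from h import *
np.set_printoptions(precision=4,suppress=True,linewidth=200)
o=r.get_obs(); R_=rot(o['orientation']);t=np.array(o['tcp_pos']); print(t,o['contact_force'])
f=grab('wrist','w8'); C=cloud(f); T=(C-t)@R_*1000
m=(np.abs(T[...,0])<25)&(np.abs(T[...,1])<50)&(np.abs(T[...,1])>20)&(C[...,2]>.008)&(T[...,2]>-60)&(f['z_map']>0)
z=T[m]; z=z[z[:,2].argsort()][::-1]; print(z[:60:6], 'bench', np.median(C[150:180,100:150,2]))
g=grab('scene','s8'); G=cloud(g); T=(G-t)@R_*1000
m=(np.abs(T[...,0])<13)&(np.abs(T[...,1])<60)&(np.abs(T[...,1])>20)&(G[...,2]>.006)&(T[...,2]>-60)&(g['z_map']>0)
z=T[m]; z=z[z[:,2].argsort()][::-1]; print('scene',len(z),z[:60:6])
```

```text
[0.4348 0.2092 0.004 ] [ 0.0118  0.1667 -0.0133]
[[ -1.3544  31.4845 -21.0124]
 [  4.4778  31.4147 -21.8416]
 [ -1.1844  31.2544 -22.195 ]
 [ -2.9931 -28.8277 -22.449 ]
 [ -3.8893  31.3311 -22.658 ]
 [ -2.2018  31.1647 -23.0063]
 [  1.3338 -28.8711 -23.1638]
 [  7.1678  31.3939 -23.3538]
 [  6.2913  31.4208 -23.4956]
 [  6.3739 -28.9092 -23.6186]] bench 0.03449723567221562
scene 250 [[ -1.8052  31.2441 -19.9874]
 [ -0.9886  30.9871 -23.5571]
 [ 12.3364  29.8722 -25.9375]
 [  8.9862 -38.4574 -26.5241]
 [ 11.1414  34.3868 -27.6478]
 [  2.9787  30.8123 -28.7693]
 [ -7.0136  29.1176 -30.3908]
 [  8.9796  40.137  -30.8357]
 [ -0.4176 -42.1349 -32.4487]
 [  3.9121 -43.2782 -33.1423]]
```

Both cameras put the fingertips about 22 mm behind the reported TCP, so TCP z ≈ −0.012 puts the tips about 10 mm above the bench.

Request:
send_rows(
  deltas=[
    {"dx": 1.5,"dy": 1,"dz": -5,"rx": 0,"ry": 0,"rz": 0},
    {"dx": 1.5,"dy": 1,"dz": -9,"rx": 0,"ry": 0,"rz": 0},
    {"dx": 1.5,"dy": 1,"dz": -9,"rx": 0,"ry": 0,"rz": 0},
  ],
)

```text
clock: 11.73
tcp_pos: [0.4362, 0.2102, -0.0052]
orientation: [3.133, 0.225, -0.001]
contact_force: [-0.1, 0.2, 0.0]
grip_width: 0.0599
gripper_force: 0.0
```

Request:
send_rows(
  deltas=[
    {"dx": 0,"dy": 0,"dz": -3,"rx": 0,"ry": 0,"rz": 0},
    {"dx": 0,"dy": 0,"dz": -6,"rx": 0,"ry": 0,"rz": 0},
    {"dx": 0,"dy": 0,"dz": -6,"rx": 0,"ry": 0,"rz": 0},
  ],
)

```text
clock: 11.98
tcp_pos: [0.4362, 0.2101, -0.011]
orientation: [3.133, 0.225, -0.001]
contact_force: [0.1, 0.1, 0.5]
grip_width: 0.0597
gripper_force: 0.0
```

Request:
send_rows(
  deltas=[
    {"dx": 0,"dy": 0,"dz": 0,"rx": 0,"ry": 0,"rz": 0},
    {"dx": 0,"dy": 0,"dz": 0,"rx": 0,"ry": 0,"rz": 0},
    {"dx": 0,"dy": 0,"dz": 0,"rx": 0,"ry": 0,"rz": 0},
    {"dx": 0,"dy": 0,"dz": 0,"rx": 0,"ry": 0,"rz": 0},
  ],
  jaw=20,
)

```text
clock: 12.32
tcp_pos: [0.4367, 0.2103, -0.0103]
orientation: [-3.133, -0.225, -0.001]
contact_force: [-0.9, -0.4, 4.1]
grip_width: 0.0275
gripper_force: 59.2
```

Good grip: 27.5 mm, 59 N. Lifting and moving to a hover short of the stem for one close look.

Request:
send_rows(
  deltas=[
    {"dx": 0,"dy": 0,"dz": 20,"rx": 0,"ry": 0,"rz": 0},
    {"dx": 0,"dy": 0,"dz": 60,"rx": 0,"ry": 0,"rz": 0},
    {"dx": 0,"dy": 0,"dz": 100,"rx": 0,"ry": 0,"rz": 0},
    {"dx": 0,"dy": 0,"dz": 140,"rx": 0,"ry": 0,"rz": 0},
    {"dx": 10,"dy": -24,"dz": 170,"rx": 0,"ry": 0,"rz": 3},
  ],
)

```text
clock: 12.73
tcp_pos: [0.4456, 0.1905, 0.1615]
orientation: [-3.124, -0.317, 0.0]
contact_force: [1.5, 0.8, -0.2]
grip_width: 0.0269
gripper_force: 59.2
```

Request:
send_rows(
  deltas=[
    {"dx": 15,"dy": -36,"dz": 0,"rx": 0,"ry": 0,"rz": 4},
    {"dx": 30,"dy": -73,"dz": 0,"rx": 0,"ry": 0,"rz": 8},
    {"dx": 45,"dy": -110,"dz": 0,"rx": 0,"ry": 0,"rz": 12},
    {"dx": 60,"dy": -146,"dz": 0,"rx": 0,"ry": 0,"rz": 14},
    {"dx": 75,"dy": -182,"dz": 0,"rx": 0,"ry": 0,"rz": 14},
  ],
)

```text
clock: 13.15
tcp_pos: [0.5217, 0.0027, 0.1597]
orientation: [-3.064, -0.689, -0.001]
contact_force: [0.4, 1.1, -0.3]
grip_width: 0.0269
gripper_force: 59.1
```

Request:
send_rows(
  deltas=[
    {"dx": 16,"dy": -36,"dz": 0,"rx": 0,"ry": 0,"rz": 0},
    {"dx": 16,"dy": -36,"dz": 0,"rx": 0,"ry": 0,"rz": 0},
    {"dx": 16,"dy": -36,"dz": 0,"rx": 0,"ry": 0,"rz": 0},
    {"dx": 16,"dy": -36,"dz": 0,"rx": 0,"ry": 0,"rz": 0},
  ],
)

```text
clock: 13.48
tcp_pos: [0.5371, -0.0316, 0.1592]
orientation: [-3.066, -0.684, 0.001]
contact_force: [-0.0, 0.4, -0.1]
grip_width: 0.0273
gripper_force: 59.2
```

Run:
```python
from h import *
np.set_printoptions(precision=4,suppress=True,linewidth=200)
o=r.get_obs(); R_=rot(o['orientation']);t=np.array(o['tcp_pos']); print(o['clock'],t,ang(R_[:,0]),o['contact_force'],o['grip_width'],o['joints'])
f=grab('wrist','w9'); print(f['xyz'])
C=cloud(f); s=proj(f,[[.5925,-.006,.107]])[0]; print(s)
T=(C-t)@R_*1000
u,v=s.astype(int)
# plate (r30 at z .090) dark vs. unit top
im=f['frame'].max(2).astype(int)
d=np.hypot(C[...,0]-.5925,C[...,1]+.006)
for z0,z1,n in((.1165,.13,'top'),(.102,.112,'collar'),(.087,.0935,'plate')):
    m=(d<.04)&(C[...,2]>z0)&(C[...,2]<z1); p=C[m]; print(n,m.sum(),p.mean(0) if m.sum() else '',p.min(0),p.max(0))
# line of held knob
k=t+R_@[14.3e-3,0,0]; k[2]=t[2]+.0103+.034; print('knob line px',proj(f,[k])); lineat(f,k,k[2],45)
im=cv2.resize(f['frame'][v-40:v+40,u-40:u+40],(480,480),interpolation=2); cv2.imwrite('pics/c9.png',im)
for vv in range(v-20,v+21,2): print(' '.join('%3d'%x for x in f['frame'][vv,u-20:u+21,1][::2]))
```

```text
13.4833 [ 0.5371 -0.0316  0.1592] 25.157667496434073 [-0.0266  0.3931 -0.1252] 0.027345694704368016 [-0.7476  0.4394  0.8962  1.9818 -0.4306  0.9217 -0.7611]
[ 0.6062 -0.      0.3185]
[314.9568 114.1833]
top 354 [ 0.5908 -0.007   0.1212] [ 0.5854 -0.013   0.1167] [0.5971 0.0006 0.1241]
collar 990 [ 0.5933 -0.0057  0.1081] [ 0.5804 -0.018   0.1059] [0.604  0.0057 0.1119]
plate 6174 [ 0.5937 -0.0056  0.0908] [ 0.5532 -0.0452  0.087 ] [0.6319 0.0332 0.0935]
knob line px [[313.2931 264.9625]]
line [315.498 267.376] [312 237   8  62 492] [ 0.5493 -0.0267] -154.76989962318666 0.02497654616222706
line [270.8841 278.1416] [268 263  10  39 233] [ 0.5384 -0.0136] -161.69390373440356 0.016321823641578068
 93  95  92  91  94  94  91  93  80  75  70  68  75  81  88  91  92  90  93  91  89
 92  93  88  92  88  87  68  57  44  42  43  45  42  38  46  66  85  89  86  89  94
 89  89  91  94  81  58  39  38  44  38  43  41  42  41  44  43  49  76  91  88  89
 90  92  91  78  46  37  42  43  40  48  45  43  43  37  37  44  36  43  74  90  93
 91  91  92  53  38  45  43  42  38  40  37  43  40  41  41  
[... 666 characters left out ...]
 163 160 102  45  14  27  33
 86  53  45  44  56 147 155 168 170 167 173 172 173 172 167 152  90  33  26  13  17
 88  72  41  36  41  93 123 146 160 163 159 156 157 162 168 147  71  23  14  22  31
 91  84  51  39  43  43  97 131 138 156 159 152 144 145 135  93  35  28  22  22  44
 87  85  68  43  42  40  62 118 119 132 149 153 146 137  88  44  21  21  16  31  46
 90  93  88  54  38  43  36  56  93 112 120 121 130 126  40  21  17  28  27  41  48
 88  89  89  83  52  45  40  39  44  48  62  50  62  41  26  25  17  31  40  50  45
 89  90  87  88  85  57  40  40  45  38  35  36  33  16  29  22  31  43  44  50  52
 89  89  88  89  89  87  79  57  45  40  38  36  42  40  31  36  43  49  48  52  45
```

Run:
```python
from h import *
np.set_printoptions(precision=4,suppress=True,linewidth=200)
f=load('w9'); C=cloud(f); u,v=315,115
im=cv2.GaussianBlur(f['frame'][...,1],(3,3),0).astype(float)
# radial edge search dark->lighter for collar on unshadowed sector, (plate grey ~90 vs collar ~42)
P=[]
for a in np.radians(np.arange(100,330,5)):   # image angle, up = 270
    rr=np.arange(14,26,.25); x=u+rr*np.cos(a); y=v+rr*np.sin(a)
    g=cv2.remap(im.astype(np.float32),x.astype(np.float32),y.astype(np.float32),1).ravel()
    i=np.argmax(g>66)
    if g[i]>66 and i>0: P.append((x[i],y[i]))
W=atz(f,P,.107)[:,:2]
q=least_squares(lambda p:np.hypot(*(W-p[:2]).T)-p[2],[.5925,-.006,.012],loss='soft_l1',f_scale=.0003); print('collar',len(P),q.x,np.abs(q.fun).max())
# D end: bright mask at z=.121
m=np.zeros((400,640),np.uint8); m[v-22:v+22,u-22:u+22]=(im>75)[v-22:v+22,u-22:u+22]
n,l,s,c=cv2.connectedComponentsWithStats(m); i=l[v+2,u]; p=np.argwhere(l==i)[:,::-1]; D=atz(f,p,.121)[:,:2]
a=np.radians(25); R2=np.array([[np.cos(a),-np.sin(a)],[np.sin(a),np.cos(a)]]); L=(D-q.x[:2])@R2*1000; print('D in flat frame',L.min(0),L.max(0),s[i])
```

```text
collar 39 [ 0.592  -0.0065  0.012 ] 0.00013275859235873516
D in flat frame [-6.3779 -6.3976] [2.8054 7.3034] [302 112  26  18 379]
```

The collar fits a circle of exactly 12.0 mm at (0.592, −0.0065) and agrees with the dial plus 150 mm along the unit; the flat faces 25°, like the nose. Moving over the stem.

Request:
send_rows(
  deltas=[
    {"dx": 28,"dy": 13,"dz": 0,"rx": 0,"ry": 0,"rz": 0},
    {"dx": 55.7,"dy": 26,"dz": 0,"rx": 0,"ry": 0,"rz": 0},
    {"dx": 55.7,"dy": 26,"dz": -20,"rx": 0,"ry": 0,"rz": 0},
    {"dx": 55.7,"dy": 26,"dz": -38,"rx": 0,"ry": 0,"rz": 0},
    {"dx": 55.7,"dy": 26,"dz": -41,"rx": 0,"ry": 0,"rz": 0},
  ],
)

```text
clock: 13.95
tcp_pos: [0.5911, -0.0025, 0.1155]
orientation: [-3.063, -0.692, 0.008]
contact_force: [-0.7, 0.4, -0.9]
grip_width: 0.0276
gripper_force: 59.2
```

Request:
send_rows(
  deltas=[
    {"dx": 0,"dy": 0,"dz": 0,"rx": 0,"ry": 0,"rz": 0},
    {"dx": 0,"dy": 0,"dz": 0,"rx": 0,"ry": 0,"rz": 0},
    {"dx": 0,"dy": 0,"dz": 0,"rx": 0,"ry": 0,"rz": 0},
    {"dx": 0,"dy": 0,"dz": 0,"rx": 0,"ry": 0,"rz": 0},
    {"dx": 0,"dy": 0,"dz": 0,"rx": 0,"ry": 0,"rz": 0},
  ],
)

```text
clock: 14.37
tcp_pos: [0.5936, -0.0057, 0.1194]
orientation: [-3.066, -0.685, -0.002]
contact_force: [-0.6, 0.8, -0.2]
grip_width: 0.0269
gripper_force: 59.2
```

Request:
send_rows(
  deltas=[
    {"dx": -0.8,"dy": 0,"dz": -2,"rx": 0,"ry": 0,"rz": 0},
    {"dx": -0.8,"dy": 0,"dz": -4,"rx": 0,"ry": 0,"rz": 0},
    {"dx": -0.8,"dy": 0,"dz": -6,"rx": 0,"ry": 0,"rz": 0},
    {"dx": -0.8,"dy": 0,"dz": -6,"rx": 0,"ry": 0,"rz": 0},
    {"dx": -0.8,"dy": 0,"dz": -6,"rx": 0,"ry": 0,"rz": 0},
  ],
)

```text
clock: 14.78
tcp_pos: [0.5923, -0.0058, 0.1122]
orientation: [3.066, 0.685, -0.001]
contact_force: [-0.2, -0.1, -0.5]
grip_width: 0.0271
gripper_force: 59.2
```

Request:
send_rows(
  deltas=[
    {"dx": 0,"dy": 0,"dz": -2,"rx": 0,"ry": 0,"rz": 0},
    {"dx": 0,"dy": 0,"dz": -4,"rx": 0,"ry": 0,"rz": 0},
    {"dx": 0,"dy": 0,"dz": -5,"rx": 0,"ry": 0,"rz": 0},
    {"dx": 0,"dy": 0,"dz": -5,"rx": 0,"ry": 0,"rz": 0},
    {"dx": 0,"dy": 0,"dz": -5,"rx": 0,"ry": 0,"rz": 0},
  ],
)

```text
clock: 15.2
tcp_pos: [0.5924, -0.0057, 0.1074]
orientation: [3.066, 0.685, -0.0]
contact_force: [0.2, 0.4, -0.0]
grip_width: 0.0272
gripper_force: 59.2
```

Request:
send_rows(
  deltas=[
    {"dx": 0,"dy": 0,"dz": -2,"rx": 0,"ry": 0,"rz": 0},
    {"dx": 0,"dy": 0,"dz": -4,"rx": 0,"ry": 0,"rz": 0},
    {"dx": 0,"dy": 0,"dz": -5,"rx": 0,"ry": 0,"rz": 0},
    {"dx": 0,"dy": 0,"dz": -5,"rx": 0,"ry": 0,"rz": 0},
  ],
)

```text
clock: 15.53
tcp_pos: [0.5923, -0.0057, 0.1022]
orientation: [-3.066, -0.685, 0.0]
contact_force: [0.5, 0.5, -0.5]
grip_width: 0.0267
gripper_force: 59.2
```

Request:
send_rows(
  deltas=[
    {"dx": 0,"dy": 0,"dz": -2,"rx": 0,"ry": 0,"rz": 0},
    {"dx": 0,"dy": 0,"dz": -4,"rx": 0,"ry": 0,"rz": 0},
    {"dx": 0,"dy": 0,"dz": -4,"rx": 0,"ry": 0,"rz": 0},
    {"dx": 0,"dy": 0,"dz": -4,"rx": 0,"ry": 0,"rz": 0},
  ],
)

```text
clock: 15.87
tcp_pos: [0.5924, -0.0057, 0.0983]
orientation: [3.066, 0.685, -0.0]
contact_force: [0.7, 0.7, -1.6]
grip_width: 0.0271
gripper_force: 59.2
```

Request:
send_rows(
  deltas=[
    {"dx": 0,"dy": 0,"dz": -2,"rx": 0,"ry": 0,"rz": 0},
    {"dx": 0,"dy": 0,"dz": -4,"rx": 0,"ry": 0,"rz": 0},
    {"dx": 0,"dy": 0,"dz": -4,"rx": 0,"ry": 0,"rz": 0},
    {"dx": 0,"dy": 0,"dz": -4,"rx": 0,"ry": 0,"rz": 0},
  ],
)

```text
clock: 16.2
tcp_pos: [0.5926, -0.0058, 0.0948]
orientation: [-3.066, -0.685, -0.001]
contact_force: [-0.1, -0.1, 3.6]
grip_width: 0.0271
gripper_force: 59.6
```

Request:
send_rows(
  deltas=[
    {"dx": 0,"dy": 0,"dz": -1,"rx": 0,"ry": 0,"rz": 0},
    {"dx": 0,"dy": 0,"dz": -2,"rx": 0,"ry": 0,"rz": 0},
    {"dx": 0,"dy": 0,"dz": -2,"rx": 0,"ry": 0,"rz": 0},
    {"dx": 0,"dy": 0,"dz": -2,"rx": 0,"ry": 0,"rz": 0},
  ],
)

```text
clock: 16.53
tcp_pos: [0.5927, -0.0058, 0.0928]
orientation: [-3.066, -0.685, -0.001]
contact_force: [-1.5, 0.5, 6.4]
grip_width: 0.0272
gripper_force: 59.8
```

Request:
send_rows(
  deltas=[
    {"dx": 0,"dy": 0,"dz": -1,"rx": 0,"ry": 0,"rz": 0},
    {"dx": 0,"dy": 0,"dz": -2,"rx": 0,"ry": 0,"rz": 0},
    {"dx": 0,"dy": 0,"dz": -2,"rx": 0,"ry": 0,"rz": 0},
    {"dx": 0,"dy": 0,"dz": -2,"rx": 0,"ry": 0,"rz": 0},
  ],
)

```text
clock: 16.87
tcp_pos: [0.5926, -0.0058, 0.0909]
orientation: [-3.066, -0.685, -0.001]
contact_force: [-2.1, 0.2, 7.1]
grip_width: 0.0269
gripper_force: 59.9
```

Request:
send_rows(
  deltas=[
    {"dx": 0,"dy": 0,"dz": -1,"rx": 0,"ry": 0,"rz": 0},
    {"dx": 0,"dy": 0,"dz": -1,"rx": 0,"ry": 0,"rz": 0},
    {"dx": 0,"dy": 0,"dz": -1,"rx": 0,"ry": 0,"rz": 0},
    {"dx": 0,"dy": 0,"dz": -1,"rx": 0,"ry": 0,"rz": 0},
  ],
)

```text
clock: 17.2
tcp_pos: [0.5927, -0.0058, 0.0907]
orientation: [-3.065, -0.685, -0.001]
contact_force: [-4.5, 1.2, 14.3]
grip_width: 0.0266
gripper_force: 61.3
```

The stem's stop is reached at TCP z 0.0907, as predicted, and the force steps from 7 to 14 N there. Settling, then handing in.

Request:
send_rows(
  deltas=[
    {"dx": 0,"dy": 0,"dz": 0,"rx": 0,"ry": 0,"rz": 0},
    {"dx": 0,"dy": 0,"dz": 0,"rx": 0,"ry": 0,"rz": 0},
    {"dx": 0,"dy": 0,"dz": 0,"rx": 0,"ry": 0,"rz": 0},
    {"dx": 0,"dy": 0,"dz": 0,"rx": 0,"ry": 0,"rz": 0},
    {"dx": 0,"dy": 0,"dz": 0,"rx": 0,"ry": 0,"rz": 0},
  ],
)

```text
clock: 17.62
tcp_pos: [0.5927, -0.0058, 0.0907]
orientation: [-3.065, -0.685, -0.001]
contact_force: [-4.4, 0.6, 13.2]
grip_width: 0.0273
gripper_force: 61.3
```

Run:
```python
from h import *
o=r.get_obs(); print(o['clock'],o['tcp_pos'],o['contact_force'],o['grip_width'])
f=grab('wrist','w10'); t=np.array(o['tcp_pos']); R_=rot(o['orientation']); k=t+R_@[14.3e-3,0,0]; k[2]=.135; lineat(f,k,.135,45)
if 4<o['contact_force'][2]<30: print(r.hand_in())
```

```text
17.6167 [ 0.59266191 -0.0057906   0.09067531] [-4.44771084  0.62780671 13.24979877] 0.027253064508438212
line [315.5 267.5] [312 237   8  62 492] [ 0.60485075 -0.00094523] -154.798673035531 0.024955230076927255
line [270.96444444 276.21777778] [268 262  10  40 225] [0.59467327 0.01241505] -162.46997857698153 0.01673059090894161
the job is handed in; nothing more can be done
None
```

The job is handed in at 17.6 s: the dial measures within about 1° of the set-mark, and the knob is fitted on the purge stem and held pressed to its stop at about 13 N; the first knob grasp briefly read 70 N at the wrist when the fingertips bore down on the knob's top.

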